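# Walk the red stop rail up to the jars

## Robot

A 6-joint arm with a two-finger parallel gripper is mounted at the origin on the work surface. World frame = base frame: x ahead of the robot, y to its left, z up, the work surface at z = 0. Lengths are in mm, angles in rad, forces in N, time in s.
With the tool pointing down it reaches from about 150 to 775 mm from the base axis. Payload 6.1 kg.
Tool frame: the origin (TCP) lies midway between the tips of the shut fingers; the grasp point (between the pads) lies 19 mm behind it (env.grasp_offset is the distance from the TCP to the grasp point, in mm); z points along the fingers, y is the line along which they close (so a half turn about z gives the same grasp; the last joint's range is limited). The gripper opens to 85 mm and grips with 20 to 120 N. Pads are 22 mm wide; open, the fingers measure 114 mm over their backs; the gripper's body (76 mm by 85 mm) begins 54 mm behind the grasp point. The pads swing forward as they close: fully open they stand 13 mm farther back than shut.
Start: joints at [-1.28, 0.126, -0.04, 1.405, 0, 1.571], TCP at [150.521, -502.943, 231.295] pointing down, gripper open.
Joint ranges: [-2.72, 2.72], [-0.95, 1.95], [-1.27, 1.35], [-1.78, 2.02], [-1.46, 1.47], [-3.14, 3.14]. Speed limits (rad/s): [2.39, 2.39, 3.01, 3.14, 3.14, 3.14].

## Interface

Orientations are given as a rotation vector (axis times angle).
In Python, from workcell import env, solver, readout, optics gives the robot as it stands. The module is installed in compiled form; this text tells all that it offers. Calls block until the motion is done:
- env.move_to(position, orientation): joint-space move of the TCP to a pose.
- env.line_to(position, speed=150, orientation=None, force_limit=None): straight line of the TCP; orientation=None keeps the orientation; speed is the mean speed in mm/s. With force_limit (N) it stops when the force on the tool has changed by that much, and returns True; else False.
- env.move_j(angles): joint-space move.
- env.command_gripper(opening, grip_force=None): finger opening in mm; grip_force is the grip in N (None keeps the last); returns when the fingers have stopped.
- env.pause(seconds).
- solver.solve_ik(position, orientation): joint angles nearest the present ones, or None.
- readout.get_state(): the state.
- optics.grab_frame(name): name is "scene" or "side" or "wrist"; returns a dict with "image" (480x640x3 uint8, red, green, blue), "fx", "fy", "cx", "cy" (pixels), "R" (3x3) and "t" (3): a world point X has camera coordinates R X + t; the wrist camera has in their place "mount" (4x4, takes a point from camera to tool coordinates, whose origin is the TCP and whose axes are the flange's). Camera axes: x right, y down, z forward; pixel columns grow to the right and rows downward; lengths in mm; the calibration is good to about 2 mm. A picture is of the moment at which its call begins: read the wrist's pose just before it. There is no depth.
A pose or a line that the arm cannot do raises env.MotionError and nothing moves.
- env.hand_in(): hands the job in; it is judged then, once.
The state is a dict: "time": time; "joint_positions": joint angles; "qvel": joint speeds; "effort": joint torques, N m; "tool_pos": TCP position; "tool_rot": TCP orientation; "contact_force": force on the tool from outside, world axes, zero at the start; "ft_torque": the same for the moment, N m; "grip_width": finger opening in mm; "finger_force": force on a finger pad.
Only numpy, scipy, OpenCV 4.12 (cv2) and the standard library are available. Lean on these libraries where they do the work, as an engineer would, in place of code of your own. Each camera call takes 0.05 s, during which the arm holds its last target. There are 200 camera calls.

## Task

The red stop rail has to move one step closer to the row of jars, walked over the counter and not carried: swing its yellow end round onto the yellow spot while its black end stays put as the pivot, then swing the black end round onto the black spot while the yellow end stays put. Keep at least one end of the rail on the counter at all times, leave the green rail where it is, and let go with the red rail lying flat, its ends over their own colours.

Things in the scene. Friction and masses are not known exactly. Their poses are not given: they have to be found in the camera images.
- rail_yellow_end (a point): Centre (16 mm above the counter) of the yellow end cap of the red stop rail: a straight bar lying flat on the counter, 260 mm long, 26 mm wide, 32 mm high, about 0.4 kg. Both end caps are 40 mm long with the bar's own section, this one yellow, the other black; the bar between is red. Axes: x along the rail from the black end to the yellow, z up. The caps can be gripped from above.
- rail_black_end (a point): Centre (16 mm above the counter) of the black end cap of the same red rail, 220 mm from the yellow cap centre. Axes as for the yellow end: x along the rail towards the yellow end, z up.
- spot_yellow (a point): Centre, at counter height, of the thin flat yellow sticker, 52 mm across, on the counter: where the yellow cap's centre has to come. It lies 220 mm from where the black cap's centre starts, 0.55 to 0.75 rad of swing (counter-clockwise from above, away from the robot) from where the yellow end starts.
- spot_black (a point): Centre, at counter height, of the flat black sticker, 52 mm across, on the counter: where the black cap's centre has to come. It lies 220 mm from the yellow spot's centre, a clockwise swing (seen from above) of the black end, away from the robot, of 0.65 rad about the yellow spot.
- green_rail_mid (a point): Middle (16 mm above the counter) of a loose green rail with white ends, of the same size as the red one, lying beside it, to its left or right; two green stickers lie near it. Not to be moved. x along the rail, z up.

How it is judged:
By the outcome, as a careful person would: the job done as asked, in the order asked, and still so for the second after the job is handed in, with the robot touching nothing.
It also fails if it takes over 56 s, if anything falls off the work surface, if the arm or the gripper's body presses on something with over 40 N, if the wrist force passes 120 N, or if a joint passes its speed limit or range.

## Working session

There is one attempt and no reset: what is moved stays moved. The work goes in short steps, each a Python script; the robot and the scene stay as the last script left them, time stands still between calls to the robot, and variables do not carry over. Pictures are saved under pics/ and viewed, at most 10 in all, crops included, and the job is handed in when it is done.

```bash
mkdir -p pics; python3 - <<'E'
from workcell import env, solver, readout, optics
import cv2,pickle
for n in ("scene","side"):
    f=optics.grab_frame(n); pickle.dump(f,open(n+".pkl","wb"))
    cv2.imwrite(f"pics/{n}0.png",f["image"][:,:,::-1]); print(n,f["fx"],f["cx"],f["R"],f["t"])
print(readout.get_state())
E
```

```text
scene 612.3406492527488 317.13765613664106 [[ 0.69259187  0.72131515  0.0045769 ]
 [ 0.58108969 -0.55416846 -0.5960135 ]
 [-0.42737719  0.4154537  -0.80296137]] [-338.31746499 -319.21465998 1616.93595385]
side 562.6494674003575 317.4650171944977 [[ 0.93613379 -0.35158091 -0.006663  ]
 [-0.2325027  -0.60463371 -0.761814  ]
 [ 0.26381059  0.71470899 -0.64776156]] [-517.69258266  131.27637834  878.54980943]
{'time': 0.1, 'joint_positions': array([-1.28002906e+00,  1.26347913e-01, -4.05167299e-02,  1.40535840e+00,
        2.94570291e-06,  1.57083428e+00]), 'qvel': array([-1.88722701e-04, -4.83860555e-04,  5.92068678e-04, -4.66570100e-04,
        2.01732571e-03, -9.53950960e-05]), 'effort': array([ 4.84194225e-04, -4.36902452e+01,  3.53607380e+01,  1.36313267e-02,
        1.72950681e-04,  6.01829541e-06]), 'tool_pos': array([ 150.41068122, -502.62485965,  230.58705432]), 'tool_rot': array([-3.10706153e+00, -4.54865360e-01,  3.19990854e-04]), 'contact_force': array([-0.21542297, -0.23253948,  0.47561224]), 'ft_torque': array([ 0.03012148,  0.05630769, -0.0104728 ]), 'finger_force': 0.0, 'grip_width': 85.1335880522387}
```

View pics/scene0.png

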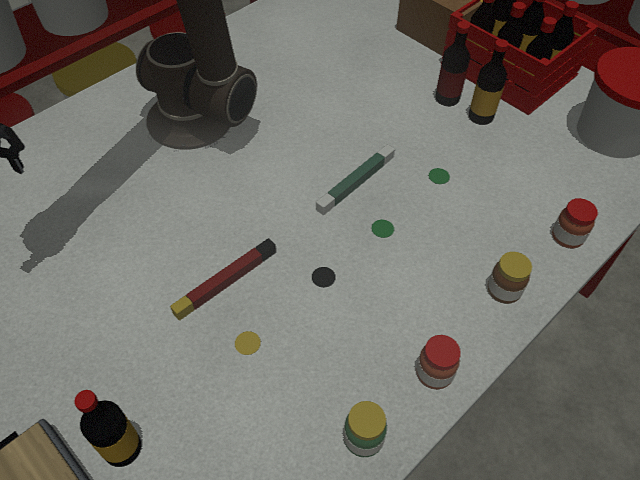

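View pics/side0.png

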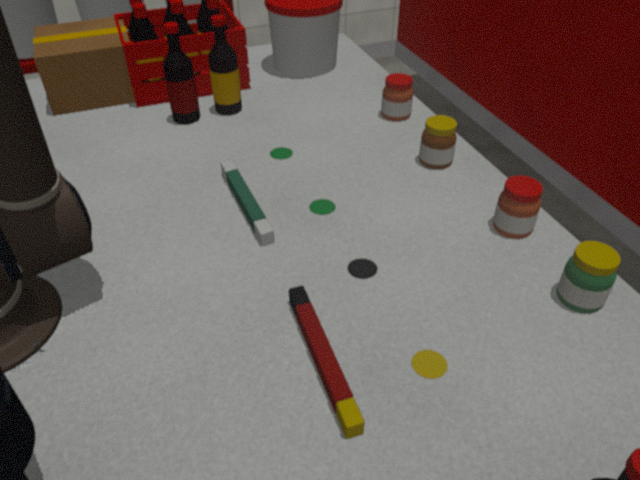

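The scene view has the red rail with its yellow end at about (182,307) and its black end at (266,247), the yellow spot at (248,343), the black spot at (323,277), and the green rail from (325,205) to (390,155). In the side view the red rail runs from (299,296) to (350,415), and the spots are at (429,364) and (362,268). Next I'll fit the poses.

```bash
cat > h.py <<'E'
import numpy as np, cv2, pickle
from scipy.optimize import minimize
def cam_of(f): return f["R"],np.asarray(f["t"]),f["fx"],f["fy"],f["cx"],f["cy"]
def proj(f,X):
    c=np.atleast_2d(X)@np.asarray(f["R"]).T+np.asarray(f["t"])
    return np.c_[f["fx"]*c[:,0]/c[:,2]+f["cx"],f["fy"]*c[:,1]/c[:,2]+f["cy"]]
def back(f,p,z=0):
    R=np.asarray(f["R"]);o=-R.T@np.asarray(f["t"])
    d=R.T@np.array([(p[0]-f["cx"])/f["fx"],(p[1]-f["cy"])/f["fy"],1]); return (o+d*(z-o[2])/d[2])
def mask(f):
    im=cv2.GaussianBlur(f["image"],(3,3),0); hsv=cv2.cvtColor(im,cv2.COLOR_RGB2HSV)
    return ((hsv[...,1]>75)|(hsv[...,2]<62)).astype(np.uint8)
def blob(m,seed):
    n,l,s,c=cv2.connectedComponentsWithStats(m,connectivity=4)
    ys,xs=np.where(l>0); i=np.argmin((xs-seed[0])**2+(ys-seed[1])**2); k=l[ys[i],xs[i]]
    return l==k,c[k],s[k,4]
def box(x,y,th):
    a=np.array([np.cos(th),np.sin(th)]);n=np.array([-a[1],a[0]])
    return np.array([[*(np.array([x,y])+u*a*130+v*n*13),z] for u in(-1,1) for v in(-1,1) for z in(0,32)])
def fitrail(fs,ms,x0):
    def cost(p):
        s=0
        for f,m in zip(fs,ms):
            h=cv2.convexHull((proj(f,box(*p))*4).astype(np.float32)).round().astype(np.int32)
            r=np.zeros((1920,2560),np.uint8); cv2.fillConvexPoly(r,h,1)
            r=cv2.resize(r.astype(np.float32),(640,480),interpolation=cv2.INTER_AREA)
            s+=np.abs(r-m).sum()/m.sum()
        return s
    sx=np.array([x0]*4,float); sx[1,0]+=8; sx[2,1]+=8; sx[3,2]+=.06
    r=minimize(cost,x0,method="Nelder-Mead",options=dict(initial_simplex=sx,xatol=.05,fatol=1e-4)); return r.x,r.fun
E
python3 - <<'E'
from h import *
F=[pickle.load(open(n+".pkl","rb")) for n in("scene","side")]; M=[mask(f) for f in F]
for nm,s in dict(y=[(248,343),(429,364)],b=[(323,277),(362,268)]).items():
    for f,m,p in zip(F,M,s):
        _,c,a=blob(m,p); print(nm,c,a,back(f,c).round(1))
ms=[blob(m,p)[0] for m,p in zip(M,[(225,277),(322,350)])]
print([m.sum() for m in ms])
b=back(F[0],(266,247),25);y=back(F[0],(182,307),25);print(b,y)
c=(b+y)/2;x0=[c[0],c[1],np.arctan2(y[1]-b[1],y[0]-b[0])]
for fs,mm in((F,ms),(F[:1],ms[:1]),(F[1:],ms[1:])):
    p,fun=fitrail(fs,mm,x0);d=110*np.array([np.cos(p[2]),np.sin(p[2])]);print(p,fun,"Y",p[:2]+d,"B",p[:2]-d)
print("green",back(F[0],(325,205),20),back(F[0],(390,155),20))
E
```

```text
y [247.13684211 342.63789474] 475 [ 611.  -311.9    0. ]
y [429.06341463 363.88414634] 820 [ 608.7 -312.1    0. ]
b [323.03812317 276.73900293] 341 [603.2 -92.6   0. ]
b [361.92287918 268.26992288] 389 [600.4 -92.    0. ]
[np.int64(1961), np.int64(3370)]
[ 473.32688679 -140.31891889   25.        ] [ 469.1222168  -362.69600483   25.        ]
[ 466.5898694  -249.58990813   -1.60485907] 0.27951777956501933 Y [ 462.84369206 -359.52609942] B [ 470.33604674 -139.65371684]
[ 467.83039027 -252.34829691   -1.59885025] 0.15075216726160123 Y [ 464.74486311 -362.30501349] B [ 470.91591744 -142.39158032]
[ 466.20306649 -250.14307671   -1.61146439] 0.10977373887240356 Y [ 461.7308122  -360.05212521] B [ 470.67532077 -140.23402822]
green [474.04871241  38.90787858  20.        ] [470.03687768 266.81430727  20.        ]
```

```bash
cat >> h.py <<'E'
from scipy.spatial.transform import Rotation as Rot
def down(a):
    x=np.array([np.cos(a),np.sin(a),0]);z=np.array([0,0,-1.]);return Rot.from_matrix(np.c_[x,np.cross(z,x),z]).as_rotvec()
def wrist(optics,readout):
    s=readout.get_state(); f=optics.grab_frame("wrist"); T=np.asarray(f["mount"])
    Rt=Rot.from_rotvec(s["tool_rot"]).as_matrix(); Rc=Rt@T[:3,:3]; o=Rt@T[:3,3]+s["tool_pos"]
    f["R"]=Rc.T; f["t"]=-Rc.T@o; return f
E
python3 - <<'E'
from workcell import env, solver, readout, optics
from h import *
P=[470.6,-140.8];Y0=-1.605;SY=np.array([609.9,-312.]);SB=[601.8,-92.3]
for off in (0,np.pi):
  print("off",off)
  for th in np.linspace(-1.605,-.887,4):
    q=solver.solve_ik([P[0]+220*np.cos(th),P[1]+220*np.sin(th),4],down(th+off));print(None if q is None else np.round(q,2))
  for th in np.linspace(-.887,-1.534,4):
    b=SY-220*np.array([np.cos(th),np.sin(th)])
    q=solver.solve_ik([*b,4],down(th+off));print(None if q is None else np.round(q,2))
a=Rot.from_rotvec(readout.get_state()["tool_rot"]).as_matrix()[:2,0];a=np.arctan2(a[1],a[0]);print("a",a)
env.move_to([500,-240,330],down(a)); env.pause(.3)
f=wrist(optics,readout); pickle.dump(f,open("w.pkl","wb")); cv2.imwrite("pics/w0.png",f["image"][:,:,::-1]); print(readout.get_state()["time"])
E
```

```text
off 0
[-0.66  0.33 -0.29  0.95  0.   -2.2 ]
[-0.6   0.4  -0.19  0.98  0.   -2.38]
[-0.54  0.46 -0.1   1.01 -0.   -2.56]
[-0.47  0.5  -0.03  1.04  0.   -2.73]
[-0.29  0.17 -0.51  0.9   0.   -2.55]
[-0.22  0.22 -0.44  0.91  0.   -2.26]
[-0.18  0.29 -0.34  0.93  0.   -2.  ]
[-0.15  0.37 -0.23  0.97  0.   -1.76]
off 3.141592653589793
[-0.66  0.33 -0.29  0.95  0.    0.94]
[-0.6   0.4  -0.19  0.98  0.    0.76]
[-0.54  0.46 -0.1   1.01  0.    0.59]
[-0.47  0.5  -0.03  1.04  0.    0.41]
[-0.29  0.17 -0.51  0.9   0.    0.6 ]
[-0.22  0.22 -0.44  0.91  0.    0.88]
[-0.18  0.29 -0.34  0.93  0.    1.14]
[-0.15  0.37 -0.23  0.97  0.    1.38]
a 0.2907293129082623
2.0917
```

View pics/w0.png

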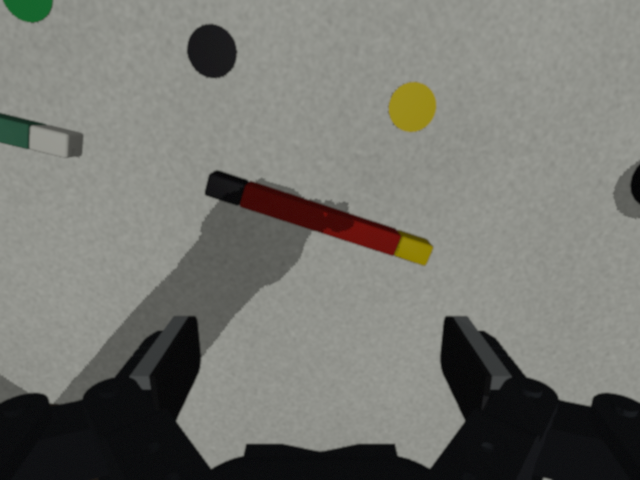

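The wrist view has the red rail with its black end at about (226,186) and its yellow end at (413,249). The black spot is at (212,50) and the yellow spot at (412,107). A shadow crosses the rail's lower left, so I'll use a tighter darkness threshold.

```bash
python3 - <<'E'
from h import *
w=pickle.load(open("w.pkl","rb"))
hsv=cv2.cvtColor(cv2.GaussianBlur(w["image"],(3,3),0),cv2.COLOR_RGB2HSV)
print(hsv[240,240],hsv[186,226],hsv[300,400],hsv[210,310])
m=((hsv[...,1]>100)|(hsv[...,2]<60)).astype(np.uint8)
for p in((412,107),(212,50)): _,c,a=blob(m,p);print(c,a,back(w,c).round(1))
r=blob(m,(320,215))[0];print(r.sum(),np.where(r)[1].min(),np.where(r)[1].max())
p,fun=fitrail([w],[r],[466.6,-250,-1.605]);d=110*np.array([np.cos(p[2]),np.sin(p[2])]);print(p,fun,"Y",p[:2]+d,"B",p[:2]-d)
for n in("scene",):
    f=pickle.load(open(n+".pkl","rb"))
    for j in((366,445),(438,378),(508,292)):print("jar",back(f,j).round())
E
```

```text
[36 14 94] [135  21  24] [ 35  10 147] [  1 227  64]
[411.9361588 106.5498927] 1864 [ 607.7 -312.7    0. ]
[211.51305684  50.70302099] 1953 [600.2 -92.4   0. ]
6108 206 432
[ 463.63397364 -253.24458351   -1.59860306] 0.11209684020956123 Y [ 460.57562704 -363.20205945] B [ 466.69232024 -143.28710756]
jar [ 916. -288.    0.]
jar [924. -94.   0.]
jar [902. 165.   0.]
```

```bash
cat >> h.py <<'E'
def swing(env,readout,piv,th0,th1,s,z=4,r=220,n=7):
    """grip the cap at piv+s*r*(cos th,sin th), th = rail direction black->yellow, swing flat about piv, let go"""
    at=lambda th,z:[piv[0]+s*r*np.cos(th),piv[1]+s*r*np.sin(th),z]
    o=lambda th:down(th+np.pi)
    env.command_gripper(60)
    env.move_to(at(th0,110),o(th0))
    hit=env.line_to(at(th0,z),90,force_limit=12)
    S=readout.get_state();print("down",hit,S["tool_pos"].round(1),S["contact_force"].round(1))
    if hit: return
    env.command_gripper(10,grip_force=60)
    S=readout.get_state();print("grip",S["grip_width"],S["finger_force"],S["contact_force"].round(1))
    for th in np.linspace(th0,th1,n+1)[1:]:
        env.line_to(at(th,z),70,orientation=o(th))
    env.pause(.2);S=readout.get_state();print("swung",S["tool_pos"].round(1),np.round(at(th1,z),1),S["grip_width"],S["contact_force"].round(1),S["time"])
    env.command_gripper(55); env.line_to(at(th1,110),120)
E
python3 - <<'E'
from workcell import env, solver, readout, optics
from h import *
swing(env,readout,[469.4,-142],-1.602,-.8835,1)
a=-np.pi/2+np.pi
env.move_to([480,-240,330],down(.2)); env.pause(.3)
for n in("scene","side"):
    f=optics.grab_frame(n);pickle.dump(f,open(n+"1.pkl","wb"))
w=wrist(optics,readout); pickle.dump(w,open("w1.pkl","wb")); cv2.imwrite("pics/w1.png",w["image"][:,:,::-1]); print(readout.get_state()["time"])
E
```

```text
down False [ 463.  -362.2    4.7] [ 0.8 -0.3  0.4]
grip 24.98300892251499 60.27147173881531 [-0.5  0.3  4.5]
swung [ 609.5 -312.4    4.7] [ 609.  -312.1    4. ] 25.025798090879377 [-0.2 -0.5  5.8] 9.0333
12.7083
```

View pics/w1.png

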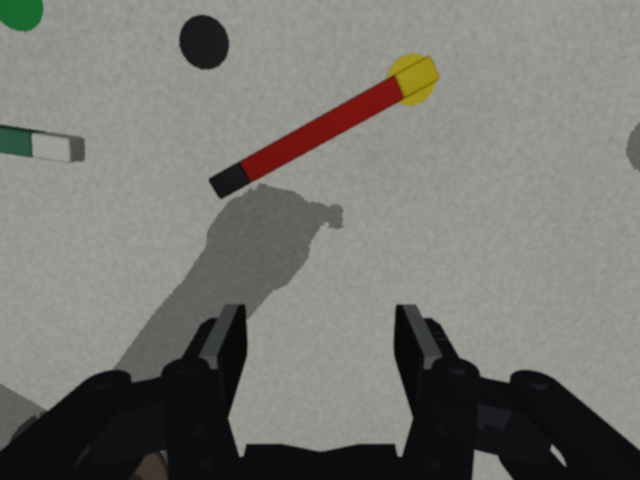

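The yellow cap, at about (416,76), now lies on the yellow spot, centred near (411,80). The black end is still near (229,180), and the black spot is at (204,42). Next I'll measure precisely.

```bash
python3 - <<'E'
from h import *
W=[pickle.load(open(n,"rb")) for n in("w.pkl","w1.pkl")]
def mk(w,t=100):
    hsv=cv2.cvtColor(cv2.GaussianBlur(w["image"],(3,3),0),cv2.COLOR_RGB2HSV);return hsv
h=mk(W[1]); m=((h[...,1]>100)|(h[...,2]<60)).astype(np.uint8)
_,c,_=blob(m,(204,42));print("black spot",back(W[1],c))
# sticker cut off: exclude yellow pixels, compare with rail of red+black only
def fit(f,m,x0):
    def cost(p):
        a=np.array([np.cos(p[2]),np.sin(p[2])]);n=np.array([-a[1],a[0]])
        B=np.array([[*(np.array(p[:2])+u*a+v*n*13),z] for u in(-130,90) for v in(-1,1) for z in(0,32)])
        hh=cv2.convexHull((proj(f,B)*4).astype(np.float32)).round().astype(np.int32)
        r=np.zeros((1920,2560),np.uint8);cv2.fillConvexPoly(r,hh,1)
        r=cv2.resize(r.astype(np.float32),(640,480),interpolation=cv2.INTER_AREA);return np.abs(r-m).sum()/m.sum()
    sx=np.array([x0]*4,float);sx[1,0]+=8;sx[2,1]+=8;sx[3,2]+=.06
    r=minimize(cost,x0,method="Nelder-Mead",options=dict(initial_simplex=sx,xatol=.05,fatol=1e-4));return r.x,r.fun
F=[(W[0],(320,215),[465,-252,-1.6]),(W[1],(320,125),[540,-227,-.88])]
S=[(pickle.load(open(n+".pkl","rb"))) for n in("scene","scene1","side","side1")]
F+=[(S[0],(225,277),[467,-251,-1.6]),(S[1],(262,285),[540,-227,-.88]),(S[2],(322,350),[467,-251,-1.6]),(S[3],(365,335),[540,-227,-.88])]
for f,s,x0 in F:
    h=mk(f);yel=(h[...,0]>15)&(h[...,0]<40)&(h[...,1]>90)
    m=(((h[...,1]>90)|(h[...,2]<58))&~yel).astype(np.uint8)
    r=blob(m,proj(f,[*x0[:2],20])[0])[0];p,fun=fit(f,r,x0);d=110*np.array([np.cos(p[2]),np.sin(p[2])]);print(r.sum(),p.round(3),round(fun,3),"Y",p[:2]+d,"B",p[:2]-d)
E
```

```text
black spot [600.22322368 -92.42238082   0.        ]
5257 [ 464.305 -253.465   -1.601] 0.108 Y [ 460.99124873 -363.41492502] B [ 467.61805006 -143.51475335]
5156 [ 537.38  -228.439   -0.882] 0.072 Y [ 607.27577447 -313.37785573] B [ 467.48450503 -143.50024982]
1502 [ 470.431 -251.366   -1.598] 0.255 Y [ 467.43622975 -361.3249787 ] B [ 473.42488136 -141.40650278]
1106 [ 538.214 -223.119   -0.871] 0.305 Y [ 609.02216227 -307.29827066] B [ 467.40547833 -138.93938366]
2455 [ 465.481 -241.136   -1.61 ] 0.22 Y [ 461.16585863 -351.05137974] B [ 469.79697954 -131.22075459]
3265 [ 539.207 -226.555   -0.881] 0.179 Y [ 609.20128939 -311.41212307] B [ 469.21221861 -141.69748003]
```

The pivot held within about 0.1 mm, and the yellow cap is under 1 mm from its spot. Now the second swing.

```bash
python3 - <<'E'
from workcell import env, solver, readout, optics
from h import *
swing(env,readout,[609.2,-312.6],-.883,-1.5365,-1)
env.move_to([480,-200,330],down(.2)); env.pause(.3)
w=wrist(optics,readout); pickle.dump(w,open("w2.pkl","wb")); cv2.imwrite("pics/w2.png",w["image"][:,:,::-1])
f=optics.grab_frame("scene");cv2.imwrite("pics/s2.png",f["image"][:,:,::-1]);print(readout.get_state()["time"])
h=cv2.cvtColor(cv2.GaussianBlur(w["image"],(3,3),0),cv2.COLOR_RGB2HSV)
m=((h[...,1]>100)&((h[...,0]<12)|(h[...,0]>170))).astype(np.uint8)
r=blob(m,proj(w,[604,-202,25])[0])[0]
c=np.argwhere(r)[:,::-1].astype(np.float32);(cx,cy),_,_=cv2.minAreaRect(c)
vx,vy,_,_=cv2.fitLine(c,cv2.DIST_L2,0,.01,.01).ravel()
a=back(w,(cx,cy),30);b=back(w,(cx+20*vx,cy+20*vy),30);d=(b-a)[:2];d/=np.linalg.norm(d);print("mid",a,"ends",a[:2]+110*d,a[:2]-110*d)
E
```

```text
down False [ 470.  -142.8    4.6] [-0.9  0.  -0.3]
grip 24.945833447102032 60.18275499343872 [-0.4  1.   4.5]
swung [602.1 -92.8   4.6] [601.7 -92.7   4. ] 24.889830082303543 [-0.7 -0.   5. ] 19.6
22.5083
mid [ 603.48481347 -200.83766012   30.        ] ends [ 606.93327621 -310.78359276] [600.03635073 -90.89172747]
```

View pics/w2.png

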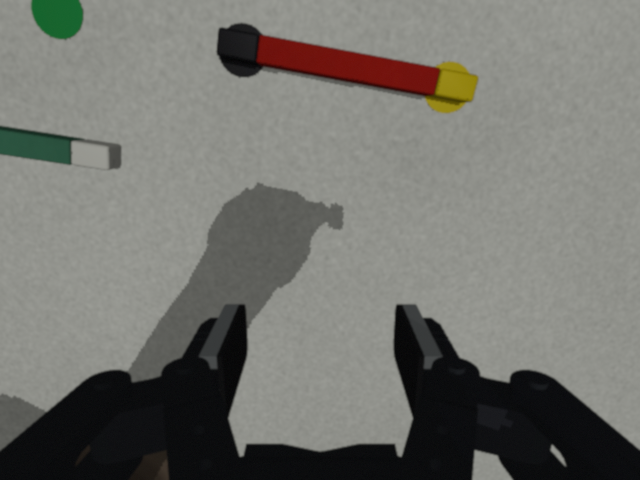

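View pics/s2.png

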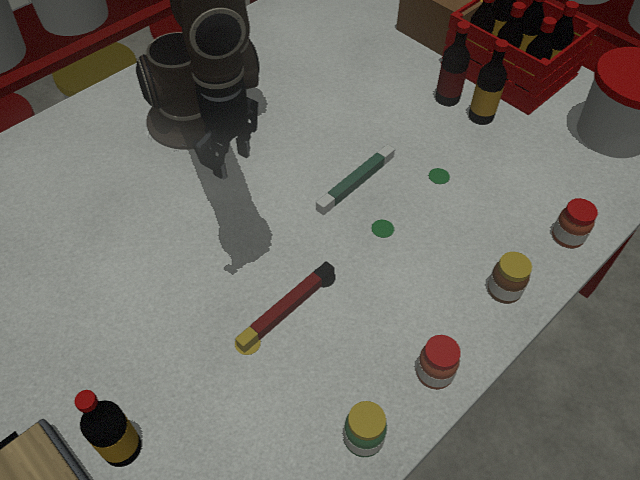

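The wrist view has the black cap at (240,46) on the black spot and the yellow cap at (456,84) on the yellow spot, both within about 2 mm. The scene view has the rail lying flat, the green rail where it was, and the gripper clear. I'm handing it in.

```bash
python3 -c "
from workcell import env
print(env.hand_in())"
```

```text
the job is handed in; nothing more can be done
None
```

I walked the red rail one step in the order asked, yellow end first and then black, by sliding it flat with both ends on the counter; by the last wrist picture each cap is within about 2 mm of its own spot, the green rail looks unmoved, and I handed the job in at about 22.5 s.

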